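# Fit a transport wheel and lock it with its spring cotter

## Robot

A 6-joint arm with a two-finger parallel gripper is mounted at the origin on the work surface. World frame = base frame: x ahead of the robot, y to its left, z up, the work surface at z = 0. Lengths are in m, angles in rad, forces in N, time in s.
With the tool pointing down it reaches from about 0.4 to 0.825 m from the base axis. Payload 7 kg.
Tool frame: the origin (TCP) lies midway between the tips of the shut fingers; the grasp point (between the pads) lies 19 mm behind it; z points along the fingers, y is the line along which they close (so a half turn about z gives the same grasp; the last joint's range is limited). The gripper opens to 85 mm and grips with 20 to 120 N. Pads are 22 mm wide; open, the fingers measure 114 mm over their backs; the gripper's body (76 mm by 85 mm) begins 54 mm behind the grasp point. The pads swing forward as they close: fully open they stand 13 mm farther back than shut.
Start: joints at [-0.883, 0.359, 0.012, 0, -1.224, -0.288], TCP at [0.263, -0.622, 0.231] pointing down, gripper open.
Joint ranges: [-3.07, 3.07], [-1.43, 2.12], [-1.02, 1.25], [-3.03, 1.67], [-3.05, -0], [-3.03, 3.03]. Speed limits (rad/s): [2.39, 2.39, 3.01, 3.14, 3.14, 3.14].

## Interface

Orientations are given as [roll, pitch, yaw] about the fixed x, y, z axes, in that order (R = Rz(yaw) Ry(pitch) Rx(roll)).
In Python, from rig import r gives the robot as it stands. The module is installed in compiled form; this text tells all that it offers.
- The arm moves only by the shell command python3 -m jog 'ROWS' [FORCE]. ROWS is JSON, a list of rows, each a list of 7 numbers: the finger opening in cm, from 0 to 8.54, then the shift along the tool's x, y, z in cm, then the turn, a rotation vector about the tool's x, y, z in rad. A call has 1 to 12 rows; each row shifts and turns the commanded pose from where the row before left it, along the tool's axes as they then stand; what a row does not reach is not made up. A row lasts 1/12 s, in which the tool goes at most 41.7 mm and 7.16 degrees, less where a joint would pass 70% of its speed; a pose out of reach is approached as far as the arm can. A call with a gripper value outside its range is refused whole. The fingers move at their own pace and stop on an object; FORCE is the grip in N (left out, the last holds). Time passes only in rows, so rows that do not move let the fingers close. It gives the time, the measured TCP pose, the force, the opening and the grip force at its end, in the units of the state.
- r.observe(): the state, without advancing time (a new reading comes with each control period).
- r.camera(name): name is "side" or "top"; returns a dict with "image" (420x560x3 uint8, red, green, blue), "camera_matrix" (3x3 intrinsics, pixels), "rvec" (rotation vector, rad) and "tvec" (3), from world to camera coordinates, as OpenCV has them. Camera axes: x right, y down, z forward; pixel columns grow to the right and rows downward; lengths in m; the calibration is good to about 2 mm. A picture is of the moment at which its call begins. There is no depth.
- r.finish_job(): hands the job in; it is judged then, once.
The state is a dict: "t": time; "joint_positions": joint angles; "qd": joint speeds; "joint_torque": joint torques, N m; "tool_pos": TCP position; "orientation": TCP orientation; "contact_force": force on the tool from outside, world axes, zero at the start; "ft_torque": the same for the moment, N m; "grip_width": finger opening in m; "grip_force": force on a finger pad.
Only numpy, scipy, OpenCV 4.12 (cv2) and the standard library are available. Lean on these libraries where they do the work, as an engineer would, in place of code of your own. Each camera call takes 0.05 s, during which the arm holds its last target. There are 200 camera calls.

## Task

Put the wheel over the upright stub axle of the games-table leg so that it sits fully down on the leg. Then lock it on: gently push the spring cotter's straight leg through the axle's cross hole, without forcing it, until its bow snaps over the axle and closes again, and let go. Leave the other things on the table where they are.

Things in the scene. Friction and masses are not known exactly. Their poses are not given: they have to be found in the camera images.
- leg: Games-table leg: fixed white square tube, 40 x 40 x 245 mm, lying on the table along its own x (from -25 to +220 mm). Origin on the table straight below the stub axle's axis, z up. The axle is a steel pin 18 mm thick that stands up from the tube's top; its upper rim is bevelled 3 mm. A cross hole goes right through the axle along the leg's y.
- wheel_seat (a point): On the axle's axis at the tube's top (z 40 mm), where the wheel's underside rests; axes as the leg's. The cross hole is 7 mm wide, 6.4 high, bevelled 1.5 mm at the sides of both mouths, sharp above and below. Its height differs (axle screwed in by hand) and is not measured: centre 71 to 87 mm above the table, always 17 mm below the axle's top. The seated wheel's top is at 62 mm.
- wheel_center (a point): Centre (half-way up) of the loose wheel: grey hub, black tyre, 60 mm in diameter, 22 mm thick, 22 mm bore right through along its z, about 120 g. It lies flat on the table, to the left or farther out, its place sometimes swapped with the rubber foot's.
- clip_center (a point): Centre (half-way up) of the coil of the loose spring cotter: steel R-clip, 5 mm wire, 107 mm long, about 60 g, lying flat. Grip the coil: 30 mm long (x), 22 wide (y), 11 high, sides parallel. x runs along the straight leg from coil to tip, z up. The straight leg's axis is at y -8.5 mm, z -3 mm from here, its flat tip at x +92 mm.
- clip_bow (a point): On the straight leg's axis abreast of the bow's bulge (x 50, y -8.5, z -3 mm from the coil's centre); lies on the axle's axis when the cotter is home, about 1 mm of play. Axes as the cotter's. The springy bow arm lies on the +y side: waist at x 39, bulge at 50, hump at 61, flared end at 72 mm from the coil's centre.
- clip_tip (a point): The flat tip of the cotter's straight leg (5 mm thick). It is through before the bow meets the axle. Pushing on, the hump must ride over the axle: the push rises to about 5 N, then drops as it snaps; beyond that the waist stops it. Over 35 N between cotter and axle, its own pinch of up to 25 N included, counts as forcing.
- bow (a joint): Opening of the cotter's bow arm at the coil, rad: 0 closed (at rest), about 0.07 while the hump rides over the axle; sprung shut.
- foot: Bystander: loose solid black rubber disc 52 mm across, 18 mm high, with a short steel stud on top (no bore); origin under its centre.
- chalk: Bystander: loose cue-chalk cube, 23 mm; origin under its centre.
- mug: Bystander: loose white mug, 80 mm across, 92 mm high; origin under its centre.
- driver: Bystander: loose screwdriver lying on the table.
- jar: Bystander: loose glass jar of 60 mm diameter, 80 mm high; origin under its centre.
- wrench: Bystander: loose spanner lying on the table.
- bat: Bystander: loose table-tennis bat lying on the table.
Mind the look-alikes: they are no part of the job. Leave any turquoise or yellow look-alike of the part that bears clip_center alone.

How it is judged:
On the way, in this order (a step that is already met when the one before it is completed fails the run):
1. the wheel sits fully down on the leg, round the axle (horizontal distance between wheel_center and wheel_seat below 0.004 m and z of wheel_center in the frame of leg between 0.047 and 0.0535 m and angle between wheel_center's own z axis and vertical below 0.1 rad), for 0.2 s.
2. the cotter's straight leg is through the cross hole (x of clip_bow in the frame of leg between -0.005 and 0.005 m and z of clip_bow in the frame of leg between 0.067 and 0.0893 m and angle between the x axis of clip_bow and the y axis of leg, either way round below 0.3 rad and horizontal distance between clip_bow and wheel_seat below 0.03 m), for 0.05 s.
At the end, for the whole second after the job is handed in: Wheel down on the leg: centre within 4 mm of the axle axis, underside within 2.5 mm of the tube. Cotter's straight leg through the cross hole, within 0.3 rad of square, bow's middle within 4.5 mm of the axle axis, bow closed again (under 0.035 rad). All released (all of step 1 and x of clip_bow in the frame of leg between -0.005 and 0.005 m and z of clip_bow in the frame of leg between 0.067 and 0.0893 m and angle between the x axis of clip_bow and the y axis of leg, either way round below 0.3 rad and y of clip_bow in the frame of leg between -0.0045 and 0.0045 m and value of joint bow below 0.035 rad and velocity of joint bow below 0.1 rad/s); the robot touches nothing.
It fails at once if the cotter is forced: pressed against the axle or leg with more than 35 N (contact force between clip and leg above 35 N).
It fails at once if a bystander is moved more than 25 mm (distance of any of foot, chalk, mug, driver, jar, wrench, bat from where it was at the start of the episode above 0.025 m).
It also fails if it takes over 72 s, if anything falls off the work surface, if the arm or the gripper's body presses on something with over 40 N, if the wrist force passes 120 N, or if a joint passes its speed limit or range.

## Working session

There is one attempt and no reset: what is moved stays moved. The work goes in short steps, Python scripts to look and compute and a shell command to move; the robot and the scene stay as the last step left them, time stands still between calls to the robot, and variables do not carry over. Pictures are saved under pics/ and viewed, at most 10 in all, crops included, and the job is handed in when it is done.

```bash
mkdir -p pics; cat > h.py <<'E'
import numpy as np, cv2
from scipy.spatial.transform import Rotation as R
from rig import r
def cam(n):
    c=r.camera(n); c['R']=cv2.Rodrigues(np.array(c['rvec'],float))[0]; c['t']=np.array(c['tvec'],float).ravel(); c['K']=np.array(c['camera_matrix'],float); return c
def ray(c,u,v):
    d=c['R'].T@np.linalg.inv(c['K'])@np.array([u,v,1.]); o=-c['R'].T@c['t']; return o,d/np.linalg.norm(d)
def onz(c,u,v,z):
    o,d=ray(c,u,v); return o+d*(z-o[2])/d[2]
def proj(c,p):
    return cv2.projectPoints(np.array(p,float).reshape(-1,1,3),c['R'],c['t'],c['K'],None)[0].reshape(-1,2)
def tri(c1,p1,c2,p2):
    o1,d1=ray(c1,*p1);o2,d2=ray(c2,*p2)
    s=np.linalg.lstsq(np.c_[d1,-d2],o2-o1,rcond=None)[0]; a=o1+d1*s[0];b=o2+d2*s[1]
    return (a+b)/2,np.linalg.norm(a-b)
def save(n,im): cv2.imwrite('pics/'+n,np.ascontiguousarray(im[...,::-1]))
def crop(c,x,y,w,h,k,n):
    save(n,cv2.resize(c['image'][y:y+h,x:x+w],None,fx=k,fy=k,interpolation=cv2.INTER_CUBIC))
E
python3 - <<'E'
from h import *
t=cam('top');s=cam('side')
save('a.png',t['image']);save('b.png',s['image'])
for c in(t,s):print(-c['R'].T@c['t'],c['R'][2],c['K'][0,0])
print(r.observe())
E
```

```text
[ 0.47330513 -0.01283255  1.03401227] [ 0.11658893  0.03076205 -0.99270374] 383.54213468820933
[0.18796517 0.87034126 0.68541221] [ 0.35501207 -0.75803309 -0.54713094] 406.78051590980346
{'t': 0.1, 'joint_positions': array([-8.82871650e-01,  3.59295349e-01,  1.11948114e-02, -2.86750055e-04,
       -1.22411634e+00, -2.88106507e-01]), 'qd': array([ 0.00016858, -0.00268458,  0.00384482,  0.00221144,  0.00021792,
       -0.00144383]), 'joint_torque': array([-2.20980168e-03, -5.84762049e+01,  2.94110352e+01,  6.95465729e+00,
       -3.14397461e-03,  1.48199319e-05]), 'tool_pos': array([ 0.26256105, -0.62139393,  0.23049348]), 'orientation': array([ 3.14015405e+00, -1.45192331e-04, -2.74187200e+00]), 'contact_force': array([ 0.08686082, -0.18703404, -0.48571767]), 'ft_torque': array([ 0.01640211,  0.04653496, -0.04933295]), 'grip_force': 0.0, 'grip_width': 0.08509057782443616}
```

View pics/a.png

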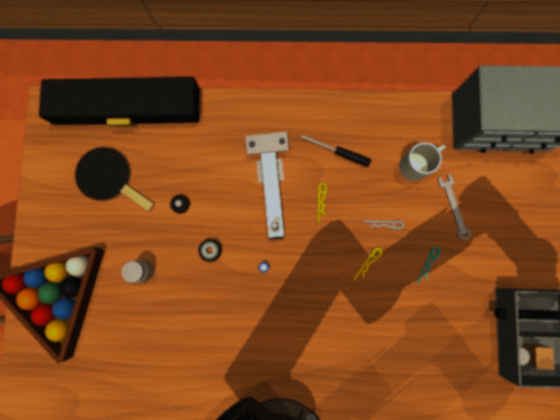

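View pics/b.png

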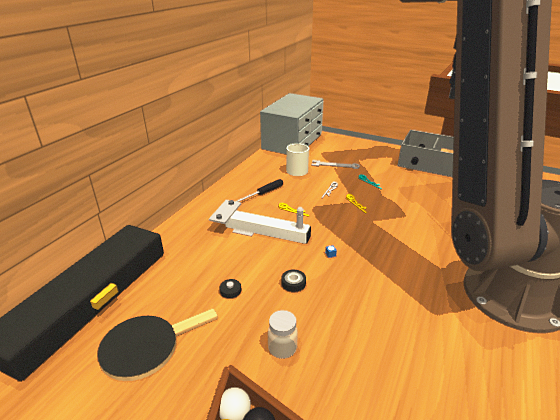

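Top view: the wheel candidates are (209,250), with a grey hub and open bore, and (180,204), a black disc with a stud, so the first is the wheel. The clip candidates are steel grey (384,224), yellow (321,202) and (368,263), and turquoise (428,265), so the grey one is the cotter. The axle is near (275,226). I'll confirm with one enlarged crop and measure.

```bash
python3 - <<'E'
from h import *
t=cam('top');s=cam('side')
f=lambda c,x,y,w,h:cv2.resize(c['image'][y:y+h,x:x+w],(400,300),interpolation=cv2.INTER_CUBIC)
save('c.png',np.vstack([np.hstack([f(t,160,190,80,60+20),f(t,354,194,60,45)]),np.hstack([f(t,245,200,60,45),f(s,270,190,80,60)])]))
for n,(u,v),z in [('wheel',(209,250),.022),('clip coil?',(398,225),.011),('clip end',(365,223),.006),('axletop',(275,226),.095),('mug',(424,160),.09),('legfar',(268,152),.04),('legnear',(276,236),.04)]: print(n,onz(t,u,v,z).round(3))
E
```

```text
wheel [0.489 0.201 0.022]
clip coil? [ 0.568 -0.298  0.011]
clip end [ 0.571 -0.212  0.006]
axletop [0.551 0.025 0.095]
mug [ 0.725 -0.342  0.09 ]
legfar [0.752 0.051 0.04 ]
legnear [0.529 0.024 0.04 ]
```

View pics/c.png

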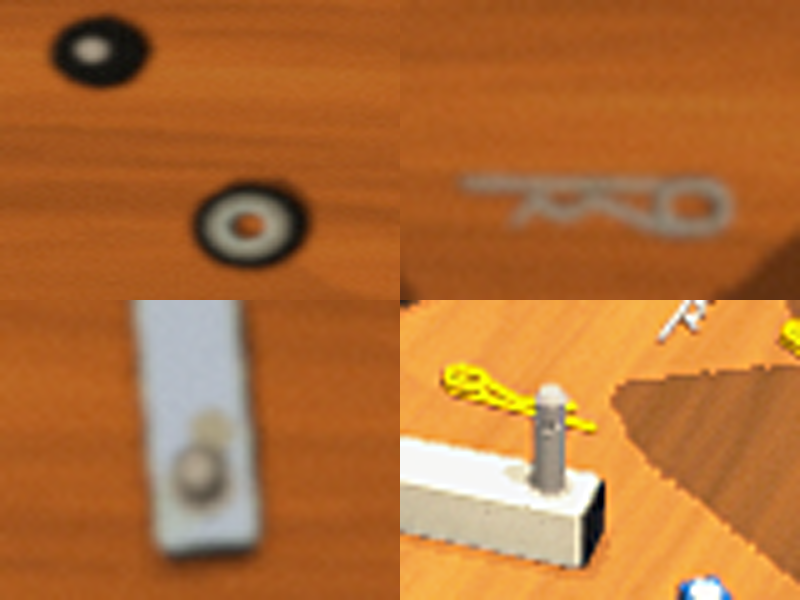

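The crops confirm it: the ring with the open bore is the wheel, and the grey clip has its coil at right, tip at left and straight leg on the far (+x) side. Next are the exact measurements.

```bash
python3 - <<'E'
from h import *
t=cam('top');s=cam('side')
def comp(c,x,y,w,h,smax=110,vmin=0):
    hsv=cv2.cvtColor(c['image'],cv2.COLOR_RGB2HSV); m=((hsv[...,1]<smax)&(hsv[...,2]>=vmin)).astype(np.uint8)
    k=np.zeros_like(m);k[y:y+h,x:x+w]=m[y:y+h,x:x+w]
    n,l,st,ce=cv2.connectedComponentsWithStats(k); i=1+np.argmax(st[1:,4]); return (l==i),st[i],ce[i]
# wheel: hub grey ring
m,st,ce=comp(t,190,232,40,36,110,60);print('hub',st,ce,onz(t,*ce,.022))
hsv=cv2.cvtColor(t['image'],cv2.COLOR_RGB2HSV)
m=((hsv[...,2]<70)|(hsv[...,1]<110)).astype(np.uint8); k=np.zeros_like(m);k[232:268,190:230]=m[232:268,190:230]
cs,_=cv2.findContours(k,0,2);cs=max(cs,key=cv2.contourArea);e=cv2.minEnclosingCircle(cs);print('tyre',e,onz(t,*e[0],.013))
# clip
m,st,ce=comp(t,355,205,60,40,120,60);v,u=np.nonzero(m);print('clip',st,ce)
P=np.array([onz(t,a,b,.006) for a,b in zip(u,v)])[:,:2]
np.save('clip.npy',P)
# straight leg: +x side edge points per y bin
ys=P[:,1];print('yrange',ys.min(),ys.max())
Q=[]
for a in np.unique(u):
    b=v[u==a].min(); Q.append([a,onz(t,a,b,.0025)[0],onz(t,a,b,.0025)[1],b,v[u==a].max()])
for q in Q:print(np.round(q,3).tolist())
# leg top edges
hsv=cv2.cvtColor(t['image'],cv2.COLOR_RGB2HSV)
L=[]
for row in range(192,215,2):
    z=np.nonzero(hsv[row,250:300,1]<80)[0]+250; a,b=onz(t,z.min()-.5,row,.04),onz(t,z.max()+.5,row,.04); L.append((a+b)/2); w=np.linalg.norm(a-b)
L=np.array(L);d=np.polyfit(L[:,0],L[:,1],1);print('leg yaw',np.arctan(d[0]),d,w)
# dump side view around axle for hole
g=cv2.cvtColor(s['image'],cv2.COLOR_RGB2GRAY);print(g[204:232,292:310])
print(g.shape);g=cv2.cvtColor(t['image'],cv2.COLOR_RGB2GRAY);print(g[216:242,264:286])
E
```

```text
hub [201 241  17  18 216] [208.95833333 249.87037037] [0.48936213 0.20092802 0.022     ]
tyre ((209.7916717529297, 249.5833282470703), 11.319707870483398) [0.49032104 0.20063235 0.013     ]
clip [364 221  40   9 174] [386.59195402 223.72988506]
yrange -0.312567708071915 -0.2092111376502191
[364.0, 0.577, -0.21, 221.0, 221.0]
[365.0, 0.577, -0.213, 221.0, 221.0]
[366.0, 0.577, -0.215, 221.0, 221.0]
[367.0, 0.577, -0.218, 221.0, 221.0]
[368.0, 0.577, -0.221, 221.0, 222.0]
[369.0, 0.577, -0.223, 221.0, 222.0]
[370.0, 0.578, -0.226, 221.0, 222.0]
[371.0, 0.578, -0.229, 221.0, 222.0]
[372.0, 0.578, -0.231, 221.0, 226.0]
[373.0, 0.578, -0.234, 221.0, 225.0]
[374.0, 0.578, -0.237, 221.0, 225.0]
[375.0, 0.578, -0.239, 221.0, 225.0]
[376.0, 0.578, -0.242, 221.0, 226.0]
[377.0, 0.578, -0.245, 221.0, 226.0]
[378.0, 0.578, -0.247, 221.0, 226.0]
[379.0, 0.578, -0.25, 221.0, 226.0]
[380.0, 0.578, -0.253, 221.0, 226.0]
[381.0, 0.578, -0.255, 221.0, 225.0]
[382.0, 0.578, -0.258, 221.0, 225.0]
[383.0, 0.578, -0.261, 221.0, 225.0]
[384.0, 0.578, -0.263, 221.0, 225.0]
[385.0, 0.578, -0.266, 221.0, 225.
[... 4570 characters left out ...]
1 183 183 181 184 183 183 181
  167 134 100  93]
 [103 100  98 110 141 170 182 183 178 176 173 170 167 167 168 163 165 161
  145 117  96  93]
 [103 101  98 103 126 150 163 162 152 145 135 126 121 120 117 115 117 113
  103  91  91  97]
 [107 104  98  96 106 113 117 111 106  92  85  77  69  66  63  60  60  66
   67  75  88 100]
 [102 101  99  91  90  83  74  66  64  59  57  50  49  51  52  48  51  55
   65  83  92  97]
 [106 103 100  95  92  83  69  62  60  65  64  66  64  69  68  70  70  77
   80  87  95 102]
 [106 104 100  99  94  88  78  75  74  78  80  80  81  83  87  89  88  92
   99  98  99 101]
 [103 103 104 101  97  94  91  89  87  88  88  89  92  93  98 100 102 104
  103 106 107 105]]
```

```bash
cat >> h.py <<'E'
def to(x,y,z,yaw):
    s=r.observe(); M=R.from_euler('xyz',s['orientation']); T=R.from_euler('xyz',[np.pi,0,yaw])
    print('t',round(s['t'],2),'pos',s['tool_pos'].round(4),'rpy',s['orientation'].round(4),'F',s['contact_force'].round(1),'w',round(s['grip_width'],4))
    d=np.array([x,y,z])-s['tool_pos']
    print(' shift cm (present axes)',(M.inv().apply(d)*100).round(2),' after turn',(T.inv().apply(d)*100).round(2),' turn',(M.inv()*T).as_rotvec().round(3))
E
python3 - <<'E'
from h import *
t=cam('top');s=cam('side')
yaw=.123;ux=np.array([np.cos(yaw),np.sin(yaw),0]);uy=np.array([-ux[1],ux[0],0])
end=onz(t,272.8,235.9,.04); print('end',end)
A=end+ux*.025; A[1]=.12366*A[0]-.0411; A[2]=0
print('axis from top',A,'axis base from side',onz(s,299.5,225.5,.04))
for h in range(71,88,2):
    print(h,'mouth',proj(s,A+uy*.009+[0,0,h/1e3]).round(1),'top side',proj(s,A+[0,0,h/1e3+.017]).round(1),'top topcam',proj(t,A+[0,0,h/1e3+.017]).round(1))
print(proj(s,A+[0,0,.04]))
to(.33,-.3,.23,-2.742);to(.490,.2005,.1,-3.0186)
E
```

```text
end [0.52923091 0.03238831 0.04      ]
axis from top [0.55404204 0.02741284 0.        ] axis base from side [0.55367742 0.02423766 0.04      ]
71 mouth [[298.2 218.5]] top side [[299.3 211.5]] top topcam [[274.2 224.8]]
73 mouth [[298.2 217.9]] top side [[299.3 210.9]] top topcam [[274.2 224.7]]
75 mouth [[298.2 217.2]] top side [[299.4 210.2]] top topcam [[274.2 224.7]]
77 mouth [[298.2 216.6]] top side [[299.4 209.6]] top topcam [[274.1 224.6]]
79 mouth [[298.3 216. ]] top side [[299.4 209. ]] top topcam [[274.1 224.5]]
81 mouth [[298.3 215.4]] top side [[299.4 208.3]] top topcam [[274.1 224.5]]
83 mouth [[298.3 214.8]] top side [[299.4 207.7]] top topcam [[274.  224.4]]
85 mouth [[298.3 214.1]] top side [[299.5 207.1]] top topcam [[274.  224.3]]
87 mouth [[298.3 213.5]] top side [[299.5 206.5]] top topcam [[274.  224.3]]
[[298.90470461 226.05813201]]
t 0.4 pos [ 0.2627 -0.6217  0.2311] rpy [ 3.1413 -0.     -2.7418] F [-1.4 -0.3 -0.7] w 0.0851
 shift cm (present axes) [-18.72  27.01   0.12]  after turn [-18.72  27.02   0.11]  turn [ 0. -0.  0.]
t 0.4 pos [ 0.2627 -0.6217  0.2311] rpy [ 3.1413 -0.     -2.7418] F [-1.4 -0.3 -0.7] w 0.0851
 shift cm (present axes) [-52.94  66.88  13.13]  after turn [-32.65  78.81  13.11]  turn [ 0.    -0.     0.277]
```

```bash
python3 -m jog '[[8.5,0,0,0,0,0,0.09],[8.5,0,0,0,0,0,0.09],[8.5,0,0,0,0,0,0.097],[8.5,-3,2.8,0,0,0,0],[8.5,-3,2.8,0,0,0,0],[8.5,-3,2.8,0,0,0,0],[8.5,-3,2.8,0,0,0,0],[8.5,-3,2.8,0,0,0,0],[8.5,-3,2.8,0,0,0,0],[8.5,-0.9,3.8,0,0,0,0],[8.5,-0.9,3.8,0,0,0,0],[8.5,-0.9,3.8,0,0,0,0]]' 40
python3 -m jog '[[8.5,-0.9,3.8,0,0,0,0],[8.5,-0.9,3.8,0,0,0,0],[8.5,-0.9,3.8,0,0,0,0],[8.5,-0.9,3.8,0,0,0,0],[8.5,-0.9,3.8,0,0,0,0],[8.5,-0.9,3.8,0,0,0,0],[8.5,-0.9,3.8,1,0,0,0],[8.5,-0.9,3.8,2,0,0,0],[8.5,-0.9,3.8,2,0,0,0],[8.5,-0.9,3.8,2,0,0,0],[8.5,-0.9,3.8,3,0,0,0],[8.5,0,0,2,0,0,0]]'
python3 - <<'E'
from h import *
to(.490,.2005,.1,-3.0186);to(.490,.2005,.003,-3.0186)
E
```

```text
t: 1.4
tool_pos: [0.4338, -0.3147, 0.2311]
orientation: [3.141, -0.0, -3.019]
contact_force: [0.7, 0.4, 0.9]
grip_width: 0.0846
grip_force: 0.0
t: 2.4
tool_pos: [0.4805, 0.1033, 0.1181]
orientation: [3.141, 0.002, -3.015]
contact_force: [0.1, -0.4, -0.3]
grip_width: 0.0848
grip_force: 0.0
t 2.4 pos [0.4805 0.1033 0.1181] rpy [ 3.1407e+00  2.2000e-03 -3.0151e+00] F [ 0.1 -0.4 -0.3] w 0.0848
 shift cm (present axes) [-2.16  9.52  1.82]  after turn [-2.13  9.53  1.81]  turn [0.001 0.002 0.004]
t 2.4 pos [0.4805 0.1033 0.1181] rpy [ 3.1407e+00  2.2000e-03 -3.0151e+00] F [ 0.1 -0.4 -0.3] w 0.0848
 shift cm (present axes) [-2.14  9.51 11.52]  after turn [-2.13  9.53 11.51]  turn [0.001 0.002 0.004]
```

```bash
python3 -m jog '[[8.5,-1,3.2,0,0,0,0],[8.5,-1.1,3.2,0,0,0,0],[8.5,0,3.1,0,0,0,0.004],[8.5,0,0,3,0,0,0],[8.5,0,0,3,0,0,0],[8.5,0,0,2,0,0,0],[8.5,0,0,0,0,0,0]]'
python3 - <<'E'
from h import *
t=cam('top');s=cam('side');to(.49,.2005,.003,-3.0186)
f=lambda c,x,y,w,h:cv2.resize(c['image'][y:y+h,x:x+w],(400,300),interpolation=cv2.INTER_CUBIC)
save('d.png',np.hstack([f(t,160,205,80,60),f(s,240,230,100,75)]))
E
```

```text
t: 2.98
tool_pos: [0.4862, 0.194, 0.0352]
orientation: [-3.138, -0.006, -3.023]
contact_force: [-1.3, -0.4, 0.5]
grip_width: 0.0851
grip_force: 0.0
t 3.08 pos [0.4885 0.1953 0.0389] rpy [-3.1405e+00 -1.0000e-03 -3.0224e+00] F [ 0.8  0.2 -0.1] w 0.085
 shift cm (present axes) [-0.21  0.5   3.59]  after turn [-0.21  0.49  3.59]  turn [-0.001 -0.001 -0.004]
```

View pics/d.png

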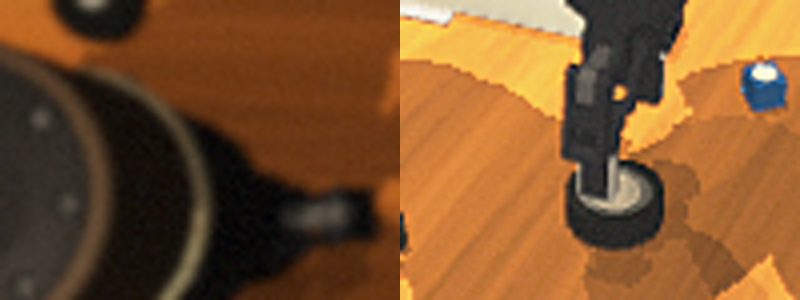

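The wheel is under the open gripper (side crop: the near finger in front of the wheel, no contact). Going down and closing.

```bash
python3 -m jog '[[8.5,-0.2,0.5,0,0,0,0],[8.5,0,0,1.3,0,0,0],[8.5,0,0,1.3,0,0,0],[8.5,0,0,0.9,0,0,0],[8.5,0,0,0,0,0,0],[8.5,0,0,0,0,0,0],[5,0,0,0,0,0,0],[5,0,0,0,0,0,0],[5,0,0,0,0,0,0],[5,0,0,0,0,0,0],[5,0,0,0,0,0,0],[5,0,0,0,0,0,0]]' 40
python3 - <<'E'
from h import *
to(.554,.0268,.15,-3.0186)
E
```

```text
t: 4.08
tool_pos: [0.4905, 0.2011, 0.0051]
orientation: [3.141, 0.002, -3.022]
contact_force: [-1.0, 0.1, 6.6]
grip_width: 0.0578
grip_force: 41.8
t 4.08 pos [0.4905 0.2011 0.0051] rpy [ 3.1407e+00  1.5000e-03 -3.0224e+00] F [-1.   0.1  6.6] w 0.0578
 shift cm (present axes) [ -4.25 -18.05 -14.5 ]  after turn [ -4.16 -18.08 -14.49]  turn [ 0.001  0.002 -0.004]
```

```bash
python3 -m jog '[[5,0,0,-1,0,0,0],[5,0,0,-3,0,0,0],[5,0,0,-4,0,0,0],[5,0,0,-4,0,0,0],[5,-0.5,-2.5,-2.5,0,0,0],[5,-0.7,-3,0,0,0,0],[5,-0.7,-3,0,0,0,0],[5,-0.7,-3,0,0,0,0],[5,-0.7,-3,0,0,0,0],[5,-0.6,-2.5,0,0,0,0],[5,-0.3,-1,0,0,0,0],[5,0,0,0,0,0,0]]' 60
python3 - <<'E'
from h import *
t=cam('top');s=cam('side');to(.554,.0268,.15,-3.0186)
p=r.observe()['tool_pos'];print(proj(s,p),proj(t,p))
f=lambda c,x,y,w,h:cv2.resize(c['image'][y:y+h,x:x+w],(400,400),interpolation=cv2.INTER_CUBIC)
save('e.png',np.hstack([f(t,235,185,70,70),f(s,255,145,90,90)]))
E
```

```text
t: 5.08
tool_pos: [0.5534, 0.0249, 0.1495]
orientation: [-3.142, 0.0, -3.026]
contact_force: [-0.5, 0.1, -1.1]
grip_width: 0.0566
grip_force: 64.4
t 5.18 pos [0.5528 0.0268 0.1493] rpy [ 3.1414e+00  1.0000e-04 -3.0240e+00] F [-0.5  0.1 -0.3] w 0.0571
 shift cm (present axes) [-0.12 -0.01 -0.07]  after turn [-0.12 -0.01 -0.07]  turn [ 0.     0.    -0.005]
[[300.43340114 191.79505972]] [[273.43469629 223.07351689]]
```

View pics/e.png

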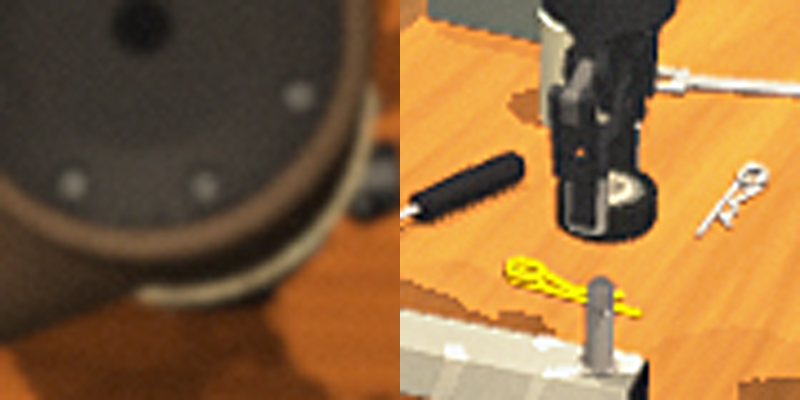

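```bash
python3 - <<'E'
from h import *
s=cam('side');g=s['image'].max(2).astype(int);print(g[186:202,284:312])
p=r.observe()['tool_pos'];a=np.linspace(0,6.28,200)
for dx in(-.006,-.003,0,.003):
    q=[]
    for z in(-.005,.017):
        P=np.c_[p[0]+dx+.03*np.cos(a),p[1]+.03*np.sin(a),np.full(200,p[2]+z)];u=proj(s,P);q.append((u.min(0).round(1).tolist(),u.max(0).round(1).tolist()))
    print(dx,q)
E
```

```text
[[245 244 243 244 250 255 136  34 103  87  49  45  43  38  37  91 157 139
  195 174 180 255 253 185 146  71  44  41]
 [244 243 243 245 251 248 103  36  98  82  54  38  44  45  42  93 156 128
  193 171 150 221 255 214 166 117  60  42]
 [243 243 244 245 252 249 102  38  99  85  48  36  46  46  33 119 162 140
  203 197 220 255 255 211 171 139  65  47]
 [244 244 244 246 252 251  98  30  99  82  49  41  47  40  38 121 159 173
  247 255 255 255 242 163 154  77  49  34]
 [244 244 245 246 253 251  99  27  98  83  50  46  45  46  34 130 159 232
  255 255 215 156 148 101  51  41  54  34]
 [244 245 245 246 252 250  99  17  98  77  46  49  46  46  34 133 165 150
  115  88  84  68  37  39  48  49  45  24]
 [245 245 245 246 252 250  94  22 100  54  41  48  46  46  44 134 171  83
   35  35  45  41  51  48  44  47  43  32]
 [245 245 245 245 251 247  98  25 100  59  48  51  46  44  38 126 176  89
   42  48  51  48  25  38  42  39  37  35]
 [245 245 245 245 251 253 101  21  96  63  39  49  49  41  34 129 171  85
   40  38  44  43  39  44  44  42  40  41]
 [245 245 245 246 249 255 144  30  85  87  69  
[... 370 characters left out ...]
 29  27
   37  39  37  32  37  72 150 212 255 255]
 [246 245 244 242 242 241 242 246 252 255 254 184 167 148 110 104  81  72
   72  68 111 157 157 211 255 255 252 248]
 [246 245 243 242 242 242 243 244 245 248 252 255 255 255 246 248 217 199
  194 208 248 255 255 255 252 248 247 246]
 [245 244 242 242 242 243 244 244 245 245 245 246 248 247 248 252 254 254
  255 255 253 250 249 248 246 246 246 246]]
-0.006 [([290.9, 188.4], [313.9, 200.1]), ([291.0, 181.1], [314.3, 192.6])]
-0.003 [([289.9, 188.1], [312.8, 199.8]), ([290.0, 180.9], [313.2, 192.4])]
0 [([288.9, 187.9], [311.8, 199.5]), ([288.9, 180.6], [312.1, 192.1])]
0.003 [([287.8, 187.6], [310.7, 199.3]), ([287.9, 180.4], [311.1, 191.8])]
```

```bash
python3 -m jog '[[5,-0.42,0,0,0,0,0],[5,0,0,1.5,0,0,0],[5,0,0,1.5,0,0,0],[5,0,0,0.8,0,0,0],[5,0,0,0.7,0,0,0],[5,0,0,0.7,0,0,0],[5,0,0,0,0,0,0]]' 60
python3 - <<'E'
from h import *
to(.557,.027,.046,-3.0186)
E
```

```text
t: 5.82
tool_pos: [0.5563, 0.0275, 0.0956]
orientation: [-3.141, -0.002, -3.022]
contact_force: [-1.3, 0.4, -1.3]
grip_width: 0.0569
grip_force: 64.4
t 5.82 pos [0.5563 0.0275 0.0956] rpy [-3.1413e+00 -2.2000e-03 -3.0225e+00] F [-1.3  0.4 -1.3] w 0.0569
 shift cm (present axes) [-0.07 -0.06  4.96]  after turn [-0.06 -0.06  4.96]  turn [-0.    -0.002 -0.004]
```

```bash
python3 -m jog '[[5,0,0,0.8,0,0,0],[5,0,0,0.8,0,0,0],[5,0,0,0.8,0,0,0],[5,0,0,0,0,0,0]]'; python3 -m jog '[[5,0,0,0.8,0,0,0],[5,0,0,0.8,0,0,0],[5,0,0,0.5,0,0,0],[5,0,0,0.2,0,0,0],[5,0,0,0,0,0,0]]'
python3 - <<'E'
from h import *
to(.557,.027,.046,-3.0186)
E
```

```text
t: 6.15
tool_pos: [0.5563, 0.0272, 0.0716]
orientation: [-3.141, -0.002, -3.023]
contact_force: [-3.9, 2.4, -2.2]
grip_width: 0.0569
grip_force: 64.3
t: 6.57
tool_pos: [0.5563, 0.0273, 0.0494]
orientation: [-3.141, -0.002, -3.023]
contact_force: [-4.4, 1.0, -1.9]
grip_width: 0.0569
grip_force: 64.4
t 6.57 pos [0.5563 0.0273 0.0494] rpy [-3.1414e+00 -1.9000e-03 -3.0231e+00] F [-4.4  1.  -1.9] w 0.0569
 shift cm (present axes) [-0.07 -0.04  0.34]  after turn [-0.07 -0.04  0.34]  turn [-0.    -0.002 -0.004]
```

```bash
python3 -m jog '[[5,0.1,0,0,0,0,0],[5,0,0,0.2,0,0,0],[5,0,0,0.2,0,0,0],[5,0,0,0,0,0,0]]' 30; python3 -m jog '[[8.5,0,0,0,0,0,0],[8.5,0,0,0,0,0,0],[8.5,0,0,0,0,0,0],[8.5,0,0,0,0,0,0],[8.5,0,0,0,0,0,0]]'
```

```text
t: 6.9
tool_pos: [0.5563, 0.0274, 0.0459]
orientation: [3.142, 0.0, -3.023]
contact_force: [-3.0, 1.0, -0.8]
grip_width: 0.0566
grip_force: 64.5
t: 7.32
tool_pos: [0.5568, 0.0275, 0.0462]
orientation: [3.141, 0.001, -3.023]
contact_force: [-0.1, -0.1, 0.1]
grip_width: 0.0851
grip_force: 0.0
```

```bash
python3 -m jog '[[8.5,0,0,-3,0,0,0],[8.5,0,0,-3,0,0,0],[8.5,0,0,-3,0,0,0],[0,0.4,0,-1.5,0,0,0],[0,0,0,0,0,0,0],[0,0,0,0,0,0,0],[0,0,0,0,0,0,0]]' 30
python3 - <<'E'
from h import *
t=cam('top');s=cam('side');to(.5535,.027,.105,-3.0186);print(r.observe()['joint_positions'])
f=lambda c,x,y,w,h:cv2.resize(c['image'][y:y+h,x:x+w],(400,400),interpolation=cv2.INTER_CUBIC)
save('f.png',np.hstack([f(t,245,200,60,60),f(s,270,185,60,60)]))
print(s['image'][206:222,291:311].max(2))
E
```

```text
t: 7.9
tool_pos: [0.5518, 0.0268, 0.1504]
orientation: [3.141, -0.001, -3.023]
contact_force: [-0.1, 0.0, -0.4]
grip_width: 0.0381
grip_force: 0.0
t 8.0 pos [0.5516 0.0266 0.1498] rpy [-3.1412e+00 -1.9000e-03 -3.0230e+00] F [ 0.1 -0.2 -1. ] w 0.0222
 shift cm (present axes) [-0.2   0.02  4.48]  after turn [-0.19  0.01  4.48]  turn [-0.    -0.002 -0.004]
[ 4.02779774e-01  2.28017930e-01 -3.71836626e-01 -2.16834725e-04
 -9.72833620e-01 -1.85481491e+00]
[[245 244 242 243 243 241 240 243 244 246 245 246 245 245 245 245 245 245
  245 245]
 [245 242 242 243 241 241 241 242 239 239 235 244 246 245 245 245 245 245
  245 245]
 [248 245 243 242 236 242 221 239 235 235 234 227 245 246 246 245 245 245
  245 246]
 [249 255 247 244 237 242 210 210 223 234 236 215 233 246 246 245 245 245
  245 246]
 [245 232 252 255 255 251 205 210 225 231 230 210 248 249 246 245 245 246
  246 246]
 [249 255 255 255 231 194 120 138 160 196 176 146 255 255 248 245 245 246
  246 245]
 [219 171 187 236 255 255 157 127 152 158 162 150 189 179 245 246 246 246
  245 245]
 [243 249 252 254 248 173 129 133 150 158 169 149 252 255 251 248 246 246
  245 244]
 [247 253 255 255 255 158 146 122 128 128 174 149 255 255 255 255 248 248
  243 244]
 [255 235 176  60  37  66 114 130 139 124 209 171  79  55 207 255 255 255
  241 243]
 [191  65  43  54  94 111 119 160 192 175 167 165  82  46  46  47 128 205
  245 246]
 [ 49  52  54 113 208 177 133 141 136 163 167 160 150  95  60  47  58 211
  255 250]
 [ 50 112 121 161 190 157 127 144 158 164 166 149 253 225 146  57  31  38
  216 255]
 [ 93 147 129 236 205 143 120 142 155 166 165 145 255 255 201 112  42  43
  148 255]
 [116 202 189 247 219 136 112 135 154 160 159 156 254 255 181 170  84  39
   41 255]
 [ 77 196 237 255 255 225 176 149 158 172 170 233 255 244 176 159  79  44
   39 241]]
```

View pics/f.png

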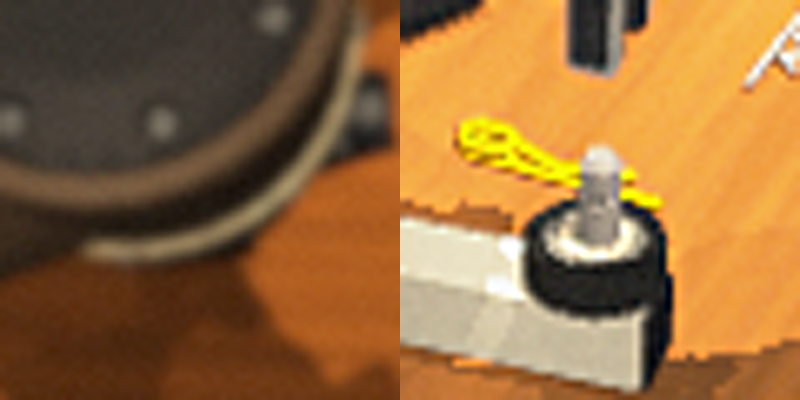

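Side crop: wheel seated flat on the tube around the axle. Now I'll touch the axle's top with the shut fingers to get the hole height precisely.

```bash
python3 -m jog '[[0,-0.2,0,1.5,0,0,0],[0,0,0,1.5,0,0,0],[0,0,0,1,0,0,0],[0,0,0,0.4,0,0,0],[0,0,0,0,0,0,0]]'; python3 -m jog '[[0,0,0,0.1,0,0,0],[0,0,0,0.1,0,0,0],[0,0,0,0,0,0,0]]';python3 -m jog '[[0,0,0,0.1,0,0,0],[0,0,0,0.1,0,0,0],[0,0,0,0,0,0,0]]'
```

```text
t: 8.42
tool_pos: [0.5533, 0.0267, 0.1053]
orientation: [-3.141, -0.003, -3.023]
contact_force: [0.1, -1.0, 1.1]
grip_width: -0.0
grip_force: 0.0
t: 8.67
tool_pos: [0.5545, 0.0272, 0.1054]
orientation: [3.141, 0.001, -3.023]
contact_force: [1.0, -0.6, 0.7]
grip_width: 0.0001
grip_force: 0.0
t: 8.92
tool_pos: [0.5541, 0.0271, 0.103]
orientation: [3.141, 0.0, -3.023]
contact_force: [0.0, 0.1, -0.1]
grip_width: -0.0003
grip_force: 0.0
```

```bash
for i in 1 2 3; do :; done; python3 -m jog '[[0,0,0,0.1,0,0,0],[0,0,0,0.1,0,0,0],[0,0,0,0,0,0,0]]'; python3 -m jog '[[0,0,0,0.1,0,0,0],[0,0,0,0,0,0,0],[0,0,0,0,0,0,0]]';python3 -m jog '[[0,0,0,0.1,0,0,0],[0,0,0,0,0,0,0],[0,0,0,0,0,0,0]]'
```

```text
t: 9.17
tool_pos: [0.5544, 0.0271, 0.1017]
orientation: [-3.141, 0.001, -3.022]
contact_force: [-2.3, 0.6, 7.3]
grip_width: -0.0001
grip_force: 3.6
t: 9.42
tool_pos: [0.5545, 0.0271, 0.1017]
orientation: [-3.141, 0.001, -3.022]
contact_force: [-6.0, 0.6, 15.7]
grip_width: -0.0001
grip_force: 7.5
t: 9.67
tool_pos: [0.5546, 0.0271, 0.1016]
orientation: [-3.141, 0.002, -3.022]
contact_force: [-8.7, 1.6, 22.6]
grip_width: -0.0
grip_force: 11.6
```

```bash
python3 -m jog '[[0,0,0,-2,0,0,0],[0,0,0,-3,0,0,-0.12],[0,0,0,-1,0,0,-0.12],[0,0,0,0,0,0,-0.12],[0,0,0,0,0,0,-0.12],[0,0,0,0,0,0,-0.12],[0,0,0,0,0,0,-0.12],[0,0,0,0,0,0,-0.12],[0,0,0,0,0,0,-0.12],[0,0,0,0,0,0,-0.12],[0,0,0,0,0,0,-0.12],[0,0,0,0,0,0,-0.12]]'
python3 -m jog '[[0,0,0,0,0,0,-0.12],[0,3.3,0.4,0,0,0,-0.03],[0,3.3,0.4,0,0,0,0],[0,3.3,0.4,0,0,0,0],[0,3.3,0.4,0,0,0,0],[0,3.3,0.4,0,0,0,0],[0,3.3,0.4,1,0,0,0],[0,3.3,0.4,2,0,0,0],[0,3.3,0.4,2,0,0,0],[0,3.3,0.4,2,0,0,0],[0,2.5,0.4,3,0,0,0],[0,0,0,0,0,0,0]]'
python3 - <<'E'
from h import *
t=cam('top');save('raw.png',t['image'])
im=t['image'].astype(int)[214:234,356:412]; hsv=cv2.cvtColor(t['image'],cv2.COLOR_RGB2HSV)[214:234,356:412,1].astype(float)
bg=np.median(hsv);w=np.clip(bg-hsv-25,0,None)
u=np.arange(356,412)[None]+0*w; v=np.arange(214,234)[:,None]+0*w
# straight leg centre per column (cols 365..371) and coil centroid
for c in range(362,407):
    k=w[:,c-356]; 
    if k.sum()>0: print(c,round(k.sum()),(k@v[:,0]/k.sum()).round(2),np.round(k[5:17]).astype(int).tolist())
to(.5268,-.3,.02,-1.55)
E
```

```text
t: 10.67
tool_pos: [0.5541, 0.0271, 0.1589]
orientation: [3.142, 0.0, -1.697]
contact_force: [0.1, -0.5, -0.4]
grip_width: 0.0001
grip_force: 0.0
t: 11.67
tool_pos: [0.5148, -0.2981, 0.0531]
orientation: [3.134, 0.003, -1.557]
contact_force: [-1.1, 0.4, -0.9]
grip_width: -0.0001
grip_force: 0.0
389 2 233.0 [0, 0, 0, 0, 0, 0, 0, 0, 0, 0, 0, 0]
390 7 231.0 [0, 0, 0, 0, 0, 0, 0, 0, 0, 1, 0, 1]
391 59 226.24 [0, 0, 3, 6, 10, 3, 6, 4, 7, 4, 4, 3]
392 157 222.18 [15, 18, 18, 19, 9, 14, 10, 10, 5, 8, 1, 1]
393 298 220.93 [27, 24, 27, 23, 22, 22, 24, 12, 6, 7, 4, 1]
394 380 220.53 [32, 30, 29, 26, 22, 30, 30, 20, 8, 8, 8, 2]
395 365 219.88 [28, 28, 32, 28, 26, 25, 21, 15, 7, 5, 2, 0]
396 336 219.09 [32, 34, 30, 27, 22, 18, 14, 2, 4, 0, 0, 0]
397 290 218.6 [30, 27, 27, 21, 16, 14, 7, 0, 0, 0, 0, 0]
398 212 217.65 [24, 18, 16, 12, 8, 0, 0, 0, 0, 0, 0, 0]
399 115 216.78 [15, 6, 5, 2, 0, 0, 0, 0, 0, 0, 0, 0]
400 27 215.52 [2, 0, 0, 0, 0, 0, 0, 0, 0, 0, 0, 0]
t 11.72 pos [ 0.516  -0.297   0.0554] rpy [ 3.1355e+00  1.7000e-03 -1.5567e+00] F [-0.3  0.6 -0.4] w 0.0004
 shift cm (present axes) [ 0.32 -1.09  3.53]  after turn [ 0.32 -1.07  3.54]  turn [ 0.006  0.002 -0.007]
```

```bash
python3 - <<'E'
from h import *
t=cam('top');I=cv2.imread('pics/a.png')[...,::-1].copy()
S=cv2.cvtColor(I,cv2.COLOR_RGB2HSV)[214:234,356:412,1].astype(float)
bg=np.median(S);w=np.clip(bg-S-25,0,None);v=np.arange(214,234)
for c in range(362,407):
    k=w[:,c-356]
    if k.sum()>0: print(c,round(k.sum()),(k@v/k.sum()).round(2),np.round(k[5:17]).astype(int).tolist())
E
python3 -m jog '[[0,0,0,1.5,0,0,0],[0,0,0,1.5,0,0,0],[0,0,0,1.4,0,0,0],[0,0,0,0.3,0,0,0],[0,0,0,0,0,0,0],[0,0,0,0,0,0,0]]'
python3 -m jog '[[0,0,0,0.2,0,0,0],[0,0,0,0.1,0,0,0],[0,0,0,0,0,0,0],[0,0,0,0,0,0,0]]'
```

```text
362 1 221.0 [0, 0, 1, 0, 0, 0, 0, 0, 0, 0, 0, 0]
363 87 220.97 [0, 24, 42, 21, 0, 0, 0, 0, 0, 0, 0, 0]
364 158 220.98 [0, 44, 73, 41, 0, 0, 0, 0, 0, 0, 0, 0]
365 184 221.05 [0, 49, 79, 54, 2, 0, 0, 0, 0, 0, 0, 0]
366 214 221.08 [1, 54, 89, 67, 3, 0, 0, 0, 0, 0, 0, 0]
367 224 221.06 [3, 55, 96, 65, 5, 0, 0, 0, 0, 0, 0, 0]
368 226 221.11 [0, 59, 92, 67, 8, 0, 0, 0, 0, 0, 0, 0]
369 224 221.1 [0, 57, 94, 66, 7, 0, 0, 0, 0, 0, 0, 0]
370 261 221.95 [0, 54, 93, 67, 7, 0, 0, 18, 22, 0, 0, 0]
371 378 223.17 [0, 45, 91, 68, 19, 13, 38, 58, 43, 3, 0, 0]
372 477 223.35 [0, 41, 88, 75, 45, 54, 72, 66, 36, 0, 0, 0]
373 534 223.05 [0, 43, 88, 90, 84, 94, 83, 47, 5, 0, 0, 0]
374 548 222.91 [0, 43, 86, 97, 103, 110, 86, 23, 0, 0, 0, 0]
375 564 223.04 [0, 41, 91, 93, 95, 108, 94, 42, 0, 0, 0, 0]
376 537 223.24 [0, 44, 85, 78, 66, 92, 105, 60, 7, 0, 0, 0]
377 493 223.47 [0, 42, 85, 65, 34, 63, 102, 81, 21, 0, 0, 0]
378 483 223.59 [0, 43, 89, 63, 16, 48, 100, 88, 36, 0, 0, 0]
379 482 223.52 [0, 41, 88, 67, 24, 53, 96, 82, 31, 0, 0, 0]
380 476 223.23 [0, 42, 90, 71, 41, 66, 92, 60, 14, 0, 0, 0]
381 501 2
[... 1054 characters left out ...]
 41, 99, 88, 32, 0, 0, 33, 92, 99, 47, 0]
399 546 224.46 [0, 37, 100, 100, 44, 0, 0, 35, 91, 94, 45, 0]
400 657 224.33 [0, 36, 94, 108, 79, 38, 21, 69, 98, 84, 30, 0]
401 761 224.36 [0, 22, 70, 109, 106, 95, 87, 100, 94, 62, 16, 0]
402 604 224.52 [0, 0, 33, 76, 89, 100, 101, 94, 77, 34, 0, 0]
403 303 224.69 [0, 0, 0, 24, 48, 66, 68, 59, 33, 5, 0, 0]
404 35 224.83 [0, 0, 0, 0, 2, 9, 17, 7, 0, 0, 0, 0]
t: 12.27
tool_pos: [0.5201, -0.2951, 0.0132]
orientation: [-3.14, -0.001, -1.551]
contact_force: [0.9, 0.6, -0.0]
grip_width: 0.0003
grip_force: 0.0
t: 12.6
tool_pos: [0.5192, -0.2955, 0.0094]
orientation: [-3.141, -0.0, -1.553]
contact_force: [-0.4, -0.2, 0.3]
grip_width: 0.0001
grip_force: 0.0
```

```bash
python3 - <<'E'
from h import *
t=cam('top')
a=onz(t,366,221.05,.0025);b=onz(t,389,221.35,.0025);d=(a-b)/np.linalg.norm(a-b);print('clip yaw',np.arctan2(d[1],d[0]))
tip=onz(t,363.1,220.98,.0025);end=onz(t,403.7,224.7,.0055)
y=np.array([-d[1],d[0],0])
print('tip',tip,'end',end,(tip-end)@d)
print('C from leg', b+d*(-(b-tip)@d*0) , tip-.092*d+.0085*y, 'from end',end+.015*d,'coil',onz(t,398,224.65,.0055))
E
python3 -m jog '[[0,0,0,0.2,0,0,0],[0,0,0,0.2,0,0,0],[0,0,0,0.2,0,0,0],[0,0,0,0,0,0,0]]'
python3 -m jog '[[0,0,0,0.1,0,0,0],[0,0,0,0.1,0,0,0],[0,0,0,0,0,0,0],[0,0,0,0,0,0,0]]'
```

```text
clip yaw 1.5802323030504164
tip [ 0.57714444 -0.20747722  0.0025    ] end [ 0.56930913 -0.3145408   0.0055    ] 0.10698488019879332
C from leg [ 0.57770879 -0.27648325  0.0025    ] [ 0.56951292 -0.29955333  0.0025    ] from end [ 0.56916759 -0.29954147  0.0055    ] coil [ 0.56909801 -0.29946958  0.0055    ]
t: 12.98
tool_pos: [0.5186, -0.2954, 0.0023]
orientation: [3.141, 0.0, -1.553]
contact_force: [0.2, -0.5, -1.0]
grip_width: -0.0002
grip_force: 0.0
t: 13.32
tool_pos: [0.5189, -0.2955, 0.0009]
orientation: [3.141, 0.0, -1.553]
contact_force: [0.4, 0.1, -0.6]
grip_width: -0.0002
grip_force: 0.0
```

```bash
python3 -m jog '[[0,0,0,0.1,0,0,0],[0,0,0,0.1,0,0,0],[0,0,0,0,0,0,0],[0,0,0,0,0,0,0]]'
python3 -m jog '[[0,0,0,-1.5,0,0,0],[8.5,0,0,-3,0,0,0],[8.5,0,0,-2,0,0,0],[8.5,0,0,0,0,0,0],[8.5,0,0,0,0,0,0],[8.5,0,0,0,0,0,0]]'
python3 - <<'E'
from h import *
to(.5693,-.2995,.0,-1.5614)
E
```

```text
t: 13.65
tool_pos: [0.5192, -0.2955, 0.0001]
orientation: [-3.141, -0.0, -1.552]
contact_force: [-2.5, 2.5, 10.5]
grip_width: -0.0002
grip_force: 5.3
t: 14.15
tool_pos: [0.5187, -0.2953, 0.0637]
orientation: [3.142, 0.0, -1.553]
contact_force: [-0.2, -0.4, -0.3]
grip_width: 0.0604
grip_force: 0.0
t 14.15 pos [ 0.5187 -0.2953  0.0637] rpy [ 3.1416e+00  3.0000e-04 -1.5531e+00] F [-0.2 -0.4 -0.3] w 0.0604
 shift cm (present axes) [ 0.51 -5.06  6.36]  after turn [ 0.47 -5.06  6.37]  turn [0.    0.    0.008]
```

```bash
python3 -m jog '[[5,0.2,-2.5,0,0,0,0.008],[5,0.27,-2.56,0,0,0,0],[5,0,0,2,0,0,0],[5,0,0,2,0,0,0],[5,0,0,1,0,0,0],[5,0,0,0,0,0,0],[5,0,0,0,0,0,0],[5,0,0,0,0,0,0]]' 60
python3 - <<'E'
from h import *
to(.5693,-.2995,.0015,-1.5614)
E
```

```text
t: 14.82
tool_pos: [0.5699, -0.2997, 0.0145]
orientation: [-3.141, -0.0, -1.56]
contact_force: [0.4, -0.9, 0.2]
grip_width: 0.0498
grip_force: 0.0
t 14.82 pos [ 0.5699 -0.2997  0.0145] rpy [-3.1413e+00 -4.0000e-04 -1.5605e+00] F [ 0.4 -0.9  0.2] w 0.0498
 shift cm (present axes) [-0.02  0.06  1.3 ]  after turn [-0.02  0.06  1.3 ]  turn [-0.    -0.     0.001]
```

```bash
python3 -m jog '[[5,0,0.05,0.7,0,0,0],[5,0,0,0.6,0,0,0],[5,0,0,0,0,0,0],[5,0,0,0,0,0,0],[1.5,0,0,0,0,0,0],[1.5,0,0,0,0,0,0],[1.5,0,0,0,0,0,0],[1.5,0,0,0,0,0,0],[1.5,0,0,0,0,0,0],[1.5,0,0,0,0,0,0],[1.5,0,0,0,0,0,0],[1.5,0,0,0,0,0,0]]' 60
python3 - <<'E'
from h import *
to(.5693,-.2995,.0015,-1.5614)
E
```

```text
t: 15.82
tool_pos: [0.5696, -0.2996, 0.0015]
orientation: [-3.141, -0.0, -1.561]
contact_force: [-0.0, 1.0, 5.5]
grip_width: 0.0204
grip_force: 59.6
t 15.82 pos [ 0.5696 -0.2996  0.0015] rpy [-3.1407e+00 -3.0000e-04 -1.5605e+00] F [-0.   1.   5.5] w 0.0204
 shift cm (present axes) [-0.01  0.03  0.  ]  after turn [-0.01  0.03  0.  ]  turn [-0.001 -0.     0.001]
```

```bash
cat >> h.py <<'E'
yaw=.123;UX=np.array([np.cos(yaw),np.sin(yaw),0]);UY=np.array([-UX[1],UX[0],0]);A=np.array([.5537,.027,0])
def ins(back,lat=0,z=.0836):
    C=A-UX*(.0085-lat)-UY*(.050+back); to(C[0],C[1],z,-1.4478)
E
python3 -m jog '[[1.5,0,0,-1,0,0,0],[1.5,0,0,-3,0,0,0.0],[1.5,0,0,-3,0,0,0],[1.5,0,0,-2,0,0,0],[1.5,0,0,0,0,0,-0.05],[1.5,0,0,0,0,0,-0.06],[1.5,0,0,0,0,0,0]]' 60
python3 - <<'E'
from h import *
ins(.066)
E
```

```text
t: 16.4
tool_pos: [0.5691, -0.2994, 0.0918]
orientation: [-3.141, -0.0, -1.448]
contact_force: [0.0, 0.5, -0.5]
grip_width: 0.0201
grip_force: 58.9
t 16.4 pos [ 0.5691 -0.2994  0.0918] rpy [-3.1408 -0.     -1.4483] F [ 0.   0.5 -0.5] w 0.0201
 shift cm (present axes) [-20.98  -1.62   0.82]  after turn [-20.98  -1.63   0.82]  turn [-0.001 -0.    -0.001]
```

```bash
python3 -m jog '[[1.5,-2,-0.5,0,0,0,0],[1.5,-3,-0.5,0,0,0,0],[1.5,-3.5,-0.6,0,0,0,0],[1.5,-3.5,0,0,0,0,0],[1.5,-3.5,0,0,0,0,0],[1.5,-3,0,0.4,0,0,0],[1.5,-1.5,0,0.4,0,0,0],[1.5,-1,0,0,0,0,0],[1.5,0,0,0,0,0,0],[1.5,0,0,0,0,0,0],[1.5,0,0,0,0,0,0]]'
python3 - <<'E'
from h import *
t=cam('top');s=cam('side');ins(.066)
p=r.observe()['tool_pos'];base=p+[0,0,-.0015+.0025]; L=lambda k:base+UX*.0085+UY*k
for k in(.03,.06,.08,.092):print(k,proj(s,L(k)),proj(t,L(k)))
for h in(.0826,.0846,.0866):print('hole',proj(s,A+[0,0,h]+UY*.009),proj(s,A+[0,0,h]-UY*.009))
print('top',proj(t,A+[0,0,.1016]),proj(s,A+[0,0,.1016]))
f=lambda c,x,y,w,h:cv2.resize(c['image'][y:y+h,x:x+w],(400,400),interpolation=cv2.INTER_CUBIC)
save('g.png',np.hstack([f(t,255,200,60,60),f(s,280,180,60,60)]))
save('raws.png',s['image'])
g=s['image'].max(2);print(g[198:222,292:326])
E
```

```text
t: 17.32
tool_pos: [0.5601, -0.0898, 0.0831]
orientation: [3.142, -0.0, -1.452]
contact_force: [-0.3, -0.3, -1.0]
grip_width: 0.0199
grip_force: 58.9
t 17.42 pos [ 0.56   -0.09    0.0829] rpy [ 3.1415e+00 -1.0000e-04 -1.4524e+00] F [-0.7  0.1 -1.2] w 0.0201
 shift cm (present axes) [-0.09  0.04 -0.07]  after turn [-0.09  0.04 -0.07]  turn [ 0.    -0.    -0.005]
0.03 [[308.36523708 197.01784011]] [[309.25672164 221.46512046]]
0.06 [[305.37387179 202.20454771]] [[297.22793035 222.66976411]]
0.08 [[303.30925591 205.78437092]] [[289.21556144 223.47217636]]
0.092 [[302.04227086 207.98118754]] [[284.41075823 223.95336151]]
hole [[298.46111352 214.8414151 ]] [[300.44504148 211.39306628]]
hole [[298.47847175 214.21966604]] [[300.46413931 210.77596288]]
hole [[298.49586484 213.59666815]] [[300.483275   210.15763607]]
top [[274.16904242 224.48202189]] [[299.63430502 207.17120993]]
[[249 247 246 246 245 244 244 243 243 243 245 244 242 245 248 237 234 238
  237 238 222 229 249 249 247 246 247 247 245 243 244 244 244 245]
 [248 250 249 249 247 245 244 243 243 244 243 242 245 247 240 238 199 242
 
[... 2468 characters left out ...]
  53  88 144 155 131 141 149 145 142 128 101  74  47  40  35 210 255
  255 254 253 248 249 242 235 234 236 236 236 240 242 243 242 241]
 [ 77 123 171 198 161 129 140 143 142 138 121 175 148 101  54  38  30 216
  255 250 241 240 246 239 237 234 234 237 239 241 243 244 242 239]
 [133 132 243 207 145 125 140 146 139 136 118 218 169 135 105  44  33 118
  249 238 223 223 231 231 227 219 213 235 240 245 244 244 241 238]
 [132 166 243 195 137 121 136 143 139 133 115 181 197 144 143  72  33  27
  246 230 224 234 232 230 216 235 220 222 231 235 223 243 243 240]
 [128 165 231 234 179 148 138 142 142 140 151 170 196 144 131  77  35  26
  208 229 229 234 223 218 215 217 224 231 230 234 130 214 223 224]]
```

View pics/g.png

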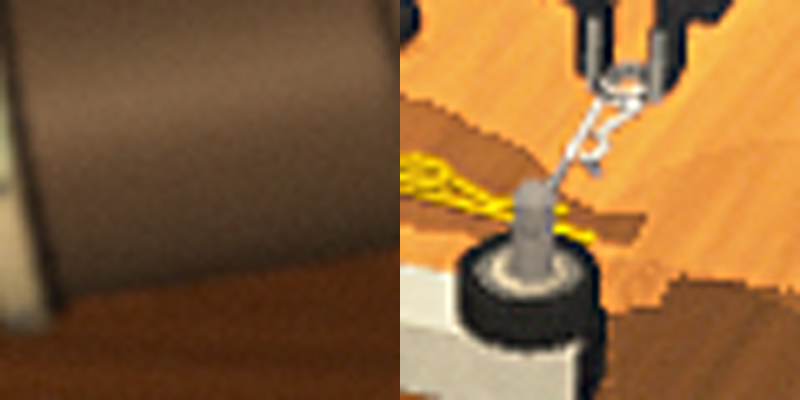

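Top view is blocked by the arm. Side crop: the cotter's straight leg points at the axle just below its top (leg near (303.5,206), axle centre col 299.3), matching prediction within about 0.3 px. Fine trim and advance.

```bash
python3 -m jog '[[1.5,0,0,-0.07,0,0,-0.005],[1.5,-0.6,0,0,0,0,0],[1.5,-0.4,0,0,0,0,0],[1.5,-0.2,0,0,0,0,0],[1.5,0,0,0,0,0,0],[1.5,0,0,0,0,0,0],[1.5,0,0,0,0,0,0]]'
python3 - <<'E'
from h import *
ins(.051)
E
python3 -m jog '[[1.5,-0.1,0,0,0,0,0],[1.5,-0.1,0,0,0,0,0],[1.5,-0.1,0,0,0,0,0],[1.5,0,0,0,0,0,0],[1.5,0,0,0,0,0,0]]'
python3 - <<'E'
from h import *
ins(.051)
E
```

```text
t: 18.0
tool_pos: [0.5585, -0.0771, 0.0837]
orientation: [-3.141, 0.0, -1.446]
contact_force: [0.5, -0.2, -0.5]
grip_width: 0.0203
grip_force: 58.9
t 18.0 pos [ 0.5585 -0.0771  0.0837] rpy [-3.1415  0.     -1.4456] F [ 0.5 -0.2 -0.5] w 0.0203
 shift cm (present axes) [-0.29  0.04  0.01]  after turn [-0.29  0.05  0.01]  turn [-0.     0.     0.002]
t: 18.42
tool_pos: [0.558, -0.0742, 0.0837]
orientation: [-3.142, -0.0, -1.446]
contact_force: [0.4, 0.1, -0.2]
grip_width: 0.0204
grip_force: 58.9
t 18.42 pos [ 0.558  -0.0742  0.0837] rpy [-3.1416 -0.     -1.4457] F [ 0.4  0.1 -0.2] w 0.0204
 shift cm (present axes) [0.01 0.04 0.01]  after turn [0.01 0.04 0.01]  turn [-0.    -0.     0.002]
```

Right at the face, no force yet. Advance in 1 mm rows, 3 mm per check.

```bash
python3 -m jog '[[1.5,-0.1,0,0,0,0,0],[1.5,-0.1,0,0,0,0,0],[1.5,0,0,0,0,0,0]]';python3 -m jog '[[1.5,-0.1,0,0,0,0,0],[1.5,-0.1,0,0,0,0,0],[1.5,0,0,0,0,0,0]]'
python3 - <<'E'
from h import *
ins(.047)
E
```

```text
t: 18.67
tool_pos: [0.5578, -0.0721, 0.0836]
orientation: [3.142, 0.0, -1.446]
contact_force: [-0.2, 0.4, -0.5]
grip_width: 0.0203
grip_force: 58.9
t: 18.92
tool_pos: [0.5575, -0.0701, 0.0837]
orientation: [-3.142, -0.0, -1.446]
contact_force: [0.7, -1.0, -0.1]
grip_width: 0.0204
grip_force: 58.9
t 18.92 pos [ 0.5575 -0.0701  0.0837] rpy [-3.1416 -0.     -1.4457] F [ 0.7 -1.  -0.1] w 0.0204
 shift cm (present axes) [0.02 0.04 0.01]  after turn [0.02 0.04 0.01]  turn [-0.    -0.     0.002]
```

```bash
python3 -m jog '[[1.5,-0.15,0,0,0,0,0],[1.5,-0.15,0,0,0,0,0],[1.5,-0.15,0,0,0,0,0],[1.5,0,0,0,0,0,0]]'; python3 -m jog '[[1.5,-0.15,0,0,0,0,0],[1.5,-0.15,0,0,0,0,0],[1.5,-0.15,0,0,0,0,0],[1.5,0,0,0,0,0,0]]'
python3 - <<'E'
from h import *
ins(.038);s=cam('side');save('h.png',cv2.resize(s['image'][180:240,270:350],(800,600),interpolation=cv2.INTER_CUBIC))
E
```

```text
t: 19.25
tool_pos: [0.557, -0.0655, 0.0837]
orientation: [-3.142, -0.0, -1.446]
contact_force: [-0.4, -0.5, -0.5]
grip_width: 0.0202
grip_force: 58.9
t: 19.58
tool_pos: [0.5564, -0.0611, 0.0836]
orientation: [-3.142, 0.0, -1.446]
contact_force: [0.4, -0.6, -0.7]
grip_width: 0.02
grip_force: 58.9
t 19.58 pos [ 0.5564 -0.0611  0.0836] rpy [-3.1415  0.     -1.4457] F [ 0.4 -0.6 -0.7] w 0.02
 shift cm (present axes) [0.03 0.04 0.  ]  after turn [0.03 0.04 0.  ]  turn [-0.     0.     0.002]
```

View pics/h.png

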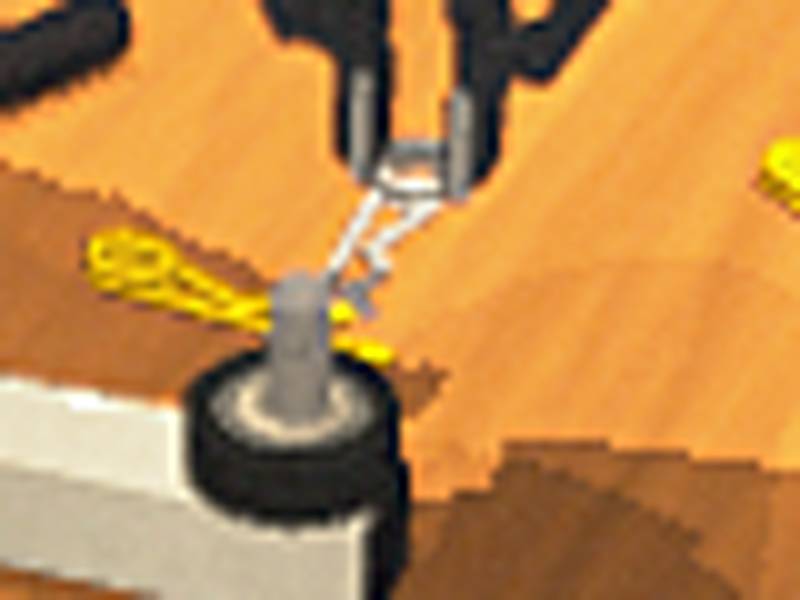

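The straight leg runs into the axle (crop: leg meets the axle at about (325,280)) with no force, 13 mm deep. Pushing on.

```bash
python3 -m jog '[[1.5,-0.15,0,0,0,0,0],[1.5,-0.15,0,0,0,0,0],[1.5,-0.15,0,0,0,0,0],[1.5,-0.15,0,0,0,0,0],[1.5,-0.1,0,0,0,0,0],[1.5,0,0,0,0,0,0]]'; python3 -m jog '[[1.5,-0.1,0,0,0,0,0],[1.5,-0.1,0,0,0,0,0],[1.5,-0.1,0,0,0,0,0],[1.5,-0.1,0,0,0,0,0],[1.5,-0.1,0,0,0,0,0],[1.5,0,0,0,0,0,0]]'
python3 - <<'E'
from h import *
ins(0)
E
```

```text
t: 20.13
tool_pos: [0.5555, -0.0541, 0.0836]
orientation: [3.142, 0.0, -1.446]
contact_force: [0.2, -0.3, -0.8]
grip_width: 0.0202
grip_force: 58.9
t: 20.63
tool_pos: [0.5549, -0.0492, 0.0837]
orientation: [-3.142, 0.0, -1.446]
contact_force: [-0.7, 0.9, -1.5]
grip_width: 0.0202
grip_force: 58.9
t 20.63 pos [ 0.5549 -0.0492  0.0837] rpy [-3.1415  0.     -1.4456] F [-0.7  0.9 -1.5] w 0.0202
 shift cm (present axes) [-2.58  0.03  0.01]  after turn [-2.58  0.04  0.01]  turn [-0.     0.     0.002]
```

```bash
python3 -m jog '[[1.5,-0.1,0,0,0,0,0],[1.5,-0.1,0,0,0,0,0],[1.5,-0.1,0,0,0,0,0],[1.5,-0.1,0,0,0,0,0],[1.5,0,0,0,0,0,0]]'; python3 -m jog '[[1.5,-0.1,0,0,0,0,0],[1.5,-0.1,0,0,0,0,0],[1.5,-0.1,0,0,0,0,0],[1.5,-0.1,0,0,0,0,0],[1.5,0,0,0,0,0,0]]'
python3 - <<'E'
from h import *
ins(0)
E
```

```text
t: 21.05
tool_pos: [0.554, -0.0455, 0.0835]
orientation: [3.141, -0.0, -1.446]
contact_force: [-2.3, -1.1, -0.8]
grip_width: 0.0203
grip_force: 58.9
t: 21.47
tool_pos: [0.5523, -0.0423, 0.0831]
orientation: [3.138, -0.001, -1.446]
contact_force: [-3.2, -6.0, -1.0]
grip_width: 0.0203
grip_force: 59.0
t 21.47 pos [ 0.5523 -0.0423  0.0831] rpy [ 3.1384e+00 -9.0000e-04 -1.4459e+00] F [-3.2 -6.  -1. ] w 0.0203
 shift cm (present axes) [-1.86 -0.14 -0.05]  after turn [-1.86 -0.14 -0.05]  turn [ 0.003 -0.001  0.002]
```

```bash
python3 -m jog '[[1.5,-0.1,0,0,0,0,0],[1.5,-0.1,0,0,0,0,0],[1.5,0,0,0,0,0,0]]'; python3 -m jog '[[1.5,-0.1,0,0,0,0,0],[1.5,-0.1,0,0,0,0,0],[1.5,0,0,0,0,0,0]]'
python3 - <<'E'
from h import *
ins(0)
E
```

```text
t: 21.72
tool_pos: [0.552, -0.0401, 0.0831]
orientation: [3.138, -0.0, -1.446]
contact_force: [-3.7, -3.3, -0.2]
grip_width: 0.0201
grip_force: 59.0
t: 21.97
tool_pos: [0.5518, -0.0377, 0.083]
orientation: [3.139, 0.0, -1.446]
contact_force: [-4.9, -0.5, -0.5]
grip_width: 0.0199
grip_force: 59.0
t 21.97 pos [ 0.5518 -0.0377  0.083 ] rpy [ 3.1386  0.     -1.446 ] F [-4.9 -0.5 -0.5] w 0.0199
 shift cm (present axes) [-1.4  -0.13 -0.06]  after turn [-1.4  -0.13 -0.06]  turn [ 0.003 -0.     0.002]
```

```bash
python3 -m jog '[[1.5,-0.1,0,0,0,0,0],[1.5,-0.1,0,0,0,0,0],[1.5,-0.1,0,0,0,0,0],[1.5,0,0,0,0,0,0]]'; python3 -m jog '[[1.5,-0.1,0,0,0,0,0],[1.5,-0.1,0,0,0,0,0],[1.5,-0.1,0,0,0,0,0],[1.5,0,0,0,0,0,0]]'
python3 - <<'E'
from h import *
ins(0)
E
```

```text
t: 22.3
tool_pos: [0.5515, -0.0343, 0.083]
orientation: [3.139, 0.0, -1.446]
contact_force: [-5.1, 2.3, -0.6]
grip_width: 0.0203
grip_force: 59.0
t: 22.63
tool_pos: [0.5511, -0.031, 0.083]
orientation: [3.139, 0.001, -1.446]
contact_force: [-6.1, 1.2, -0.6]
grip_width: 0.0202
grip_force: 59.0
t 22.63 pos [ 0.5511 -0.031   0.083 ] rpy [ 3.1389e+00  7.0000e-04 -1.4458e+00] F [-6.1  1.2 -0.6] w 0.0202
 shift cm (present axes) [-0.73 -0.12 -0.06]  after turn [-0.73 -0.12 -0.06]  turn [0.003 0.001 0.002]
```

```bash
python3 -m jog '[[1.5,-0.1,0.1,0,0,0,0],[1.5,-0.1,0.05,0,0,0,0],[1.5,-0.1,0,0,0,0,0],[1.5,0,0,0,0,0,0]]'; python3 -m jog '[[1.5,-0.1,0,0,0,0,0],[1.5,-0.1,0,0,0,0,0],[1.5,0,0,0,0,0,0]]'
python3 - <<'E'
from h import *
ins(0)
E
```

```text
t: 22.97
tool_pos: [0.5509, -0.0281, 0.0837]
orientation: [-3.141, 0.001, -1.446]
contact_force: [-3.6, 4.8, -0.2]
grip_width: 0.0198
grip_force: 59.0
t: 23.22
tool_pos: [0.5512, -0.0265, 0.0839]
orientation: [-3.14, 0.0, -1.446]
contact_force: [-1.9, 2.2, -0.5]
grip_width: 0.0202
grip_force: 59.0
t 23.22 pos [ 0.5512 -0.0265  0.0839] rpy [-3.1404e+00  1.0000e-04 -1.4457e+00] F [-1.9  2.2 -0.5] w 0.0202
 shift cm (present axes) [-0.28 -0.06  0.03]  after turn [-0.28 -0.06  0.03]  turn [-0.001  0.     0.002]
```

```bash
python3 -m jog '[[1.5,-0.1,0,0,0,0,0],[1.5,-0.1,0,0,0,0,0],[1.5,0,0,0,0,0,0],[1.5,0,0,0,0,0,0]]';python3 -m jog '[[1.5,-0.1,0,0,0,0,0],[1.5,0,0,0,0,0,0],[1.5,0,0,0,0,0,0]]'
python3 - <<'E'
from h import *
ins(0)
E
```

```text
t: 23.55
tool_pos: [0.5508, -0.0248, 0.0839]
orientation: [-3.141, -0.0, -1.446]
contact_force: [-0.2, -0.2, -0.2]
grip_width: 0.0207
grip_force: 59.0
t: 23.8
tool_pos: [0.5501, -0.0239, 0.0836]
orientation: [3.142, -0.0, -1.446]
contact_force: [-0.9, -0.5, -0.5]
grip_width: 0.0202
grip_force: 59.0
t 23.8 pos [ 0.5501 -0.0239  0.0836] rpy [ 3.1415e+00 -1.0000e-04 -1.4458e+00] F [-0.9 -0.5 -0.5] w 0.0202
 shift cm (present axes) [-0.   -0.13  0.  ]  after turn [-0.   -0.13  0.  ]  turn [ 0.    -0.     0.002]
```

Snapped home: the force flipped to pull-in, then fell to zero, with the bow centred to within 1 mm. Release and retreat.

```bash
python3 -m jog '[[3,0,0,0,0,0,0],[4,0,0,0,0,0,0],[5,0,0,0,0,0,0],[5,0,0,0,0,0,0],[5,0,0,0,0,0,0],[5,0,0,-1,0,0,0],[5,0,0,-2,0,0,0],[5,0,0,-3,0,0,0],[5,0,0,-4,0,0,0],[5,0,0,0,0,0,0]]'
python3 -m jog '[[5,3,0,-2,0,0,0],[5,4,0,0,0,0,0],[5,4,0,0,0,0,0],[5,4,0,0,0,0,0],[5,4,0,0,0,0,0],[5,4,0,0,0,0,0],[5,2,0,0,0,0,0],[5,0,0,0,0,0,0]]'
python3 - <<'E'
from h import *
t=cam('top');s=cam('side')
f=lambda c,x,y,w,h:cv2.resize(c['image'][y:y+h,x:x+w],(400,400),interpolation=cv2.INTER_CUBIC)
save('i.png',np.hstack([f(t,250,190,60,60),f(s,275,185,60,60)]))
print(r.observe()['t'],r.observe()['contact_force'])
E
```

```text
t: 24.63
tool_pos: [0.5543, -0.0235, 0.1921]
orientation: [-3.13, -0.001, -1.444]
contact_force: [2.0, 0.7, 1.3]
grip_width: 0.0498
grip_force: 0.0
t: 25.3
tool_pos: [0.5812, -0.276, 0.2036]
orientation: [3.141, -0.001, -1.45]
contact_force: [0.3, -0.2, 0.1]
grip_width: 0.0502
grip_force: 0.0
25.4 [-0.62765497 -0.26236889 -0.59160054]
```

View pics/i.png

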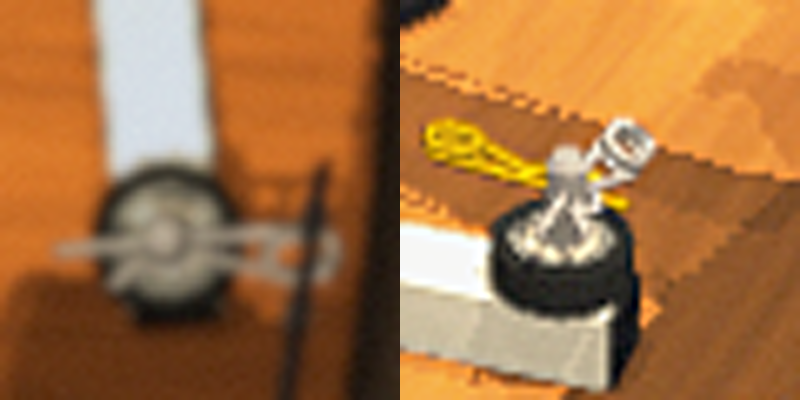

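Both views show the wheel down, the cotter's straight leg through the axle with its tip out at left (60,250), the bow closed round the axle, and the gripper clear.

```bash
python3 -c "
from rig import r
print(r.finish_job())"
```

```text
the job is handed in; nothing more can be done
None
```

The wheel is seated on the leg and the spring cotter is snapped home through the cross hole and released. I handed the job in at about 25 s, and no verdict came back.

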